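# Put three look-alike battery packs on charge in the cradles of their length

## Task

Three handheld-terminal battery packs that differ only in length lie on the desk, and the charging station has one cradle for each length. Put each pack in the cradle that fits it: contact end first under the hood, press it back against the sprung contact, and lower the other end behind the lip so that the spring holds the pack home, flat on the cradle floor. Leave the other things on the desk where they are.

Things in the scene. Friction and masses are not known exactly. Their poses are not given: they have to be found in the camera images.
- pack_short: short battery pack, dark grey, 74 mm long (x), 40 wide (y), 34 high (z), 0.12 kg; origin at the centre of its underside. +x is the contact end, with brass strips. Both ends step down over the full width: at +x a tongue 18 mm long, 16 high; at -x one 6 mm long, 10 high. Grip the full-height block between (x from -31 to 19 mm)
- pack_medium: medium battery pack, dark grey, 92 mm long (x), 40 wide (y), 34 high (z), 0.12 kg; origin at the centre of its underside. +x is the contact end, with brass strips. Both ends step down over the full width: at +x a tongue 18 mm long, 16 high; at -x one 6 mm long, 10 high. Grip the full-height block between (x from -40 to 28 mm)
- pack_long: long battery pack, dark grey, 110 mm long (x), 40 wide (y), 34 high (z), 0.12 kg; origin at the centre of its underside. +x is the contact end, with brass strips. Both ends step down over the full width: at +x a tongue 18 mm long, 16 high; at -x one 6 mm long, 10 high. Grip the full-height block between (x from -49 to 37 mm)
- bay_short (a point): where the underside centre of the 74 mm pack lies when home in its cradle, on the floor 10 mm above the desk; axes as the seated pack's (x towards the hood, z up). Side guides 12 mm high, 44 mm apart, only in the first 12 mm from the end wall and the last 20 mm to the hood; between, the sides are open to the desk. Cradles are 56 mm wide, 72 mm apart
- hood_short (a point): edge of the short cradle's fixed hood, at floor height: 35 mm from the bay point along +x. The hood is 56 mm wide, its underside 22 mm and its top 34 mm above the floor. Under it the sprung contact, 30 mm wide, 3 to 20 mm above the floor; its face stands 2 mm out of the hood (towards -x) when free
- lip_short (a point): inner face of the short cradle's end wall, at floor height, 37 mm from the bay point along -x; the seated pack's -x end rests on it. The wall carries a lip, 12.5 to 18 mm above the floor, that overhangs 3.5 mm into the pocket (+x), 40 mm wide
- bay_medium (a point): where the underside centre of the 92 mm pack lies when home in its cradle, on the floor 10 mm above the desk; axes as the seated pack's (x towards the hood, z up). Side guides 12 mm high, 44 mm apart, only in the first 12 mm from the end wall and the last 20 mm to the hood; between, the sides are open to the desk. Cradles are 56 mm wide, 72 mm apart
- hood_medium (a point): edge of the medium cradle's fixed hood, at floor height: 44 mm from the bay point along +x. The hood is 56 mm wide, its underside 22 mm and its top 34 mm above the floor. Under it the sprung contact, 30 mm wide, 3 to 20 mm above the floor; its face stands 2 mm out of the hood (towards -x) when free
- lip_medium (a point): inner face of the medium cradle's end wall, at floor height, 46 mm from the bay point along -x; the seated pack's -x end rests on it. The wall carries a lip, 12.5 to 18 mm above the floor, that overhangs 3.5 mm into the pocket (+x), 40 mm wide
- bay_long (a point): where the underside centre of the 110 mm pack lies when home in its cradle, on the floor 10 mm above the desk; axes as the seated pack's (x towards the hood, z up). Side guides 12 mm high, 44 mm apart, only in the first 12 mm from the end wall and the last 20 mm to the hood; between, the sides are open to the desk. Cradles are 56 mm wide, 72 mm apart
- hood_long (a point): edge of the long cradle's fixed hood, at floor height: 53 mm from the bay point along +x. The hood is 56 mm wide, its underside 22 mm and its top 34 mm above the floor. Under it the sprung contact, 30 mm wide, 3 to 20 mm above the floor; its face stands 2 mm out of the hood (towards -x) when free
- lip_long (a point): inner face of the long cradle's end wall, at floor height, 55 mm from the bay point along -x; the seated pack's -x end rests on it. The wall carries a lip, 12.5 to 18 mm above the floor, that overhangs 3.5 mm into the pocket (+x), 40 mm wide
- contact_short (a joint): sprung contact of the short cradle: its travel in m towards +x, 0 free, 0.014 pressed fully back; 3 N at first, 0.5 N more per mm. Reads 0.004 with the right pack home
- contact_medium (a joint): sprung contact of the medium cradle: its travel in m towards +x, 0 free, 0.014 pressed fully back; 3 N at first, 0.5 N more per mm. Reads 0.004 with the right pack home
- contact_long (a joint): sprung contact of the long cradle: its travel in m towards +x, 0 free, 0.014 pressed fully back; 3 N at first, 0.5 N more per mm. Reads 0.004 with the right pack home
- printer_corner (a point): top front left corner of the large printer behind the charger, a fixed obstacle 215 mm high: it fills the space from here 310 mm to the right (-y) and 320 mm back (+x); keep gripper and wrist clear of it
- clip_pot: round grey pot of paper clips, 58 mm across, 40 high, origin at the centre of its underside; a bystander
- eraser: white and blue eraser, 21x42x13 mm, origin at the centre of its underside; a bystander
- binder_clip: black binder clip, 46x32x34 mm, origin at the centre of its underside; a bystander

How it is judged:
By the outcome, as a careful person would: the job done as asked, in the order asked, and still so for the second after the job is handed in, with the robot touching nothing.
It also fails if it takes over 72 s, if anything falls off the work surface, if the arm or the gripper's body presses on something with over 40 N, if the wrist force passes 120 N, or if a joint passes its speed limit or range.

## Robot

A 7-joint arm with a two-finger parallel gripper is mounted at the origin on a cart in front of the work surface, level with it; the furniture and walls round the work are solid. World frame = base frame: x ahead of the robot, y to its left, z up, the work surface at z = 0. Lengths are in m, angles in rad, forces in N, time in s.
With the tool pointing down it reaches from about 0.425 to 0.925 m from the base axis. Payload 6.8 kg.
Tool frame: the origin (TCP) lies midway between the tips of the shut fingers; the grasp point (between the pads) lies 19 mm behind it; z points along the fingers, y is the direction in which the jaws open and shut (so a half turn about z gives the same grasp; the last joint's range is limited). The gripper opens to 85 mm and grips with 20 to 120 N. Pads are 22 mm wide; open, the fingers measure 114 mm over their backs; the gripper's body (76 mm by 85 mm) begins 54 mm behind the grasp point. The pads swing forward as they close: fully open they stand 13 mm farther back than shut.
Start: joints at [1.143, 0.477, 0.022, 1.555, -0.011, 1.109, -0.083], TCP at [0.212, -0.641, 0.231] pointing down, gripper open.
Joint ranges: [-2.96, 2.96], [-0.34, 2.1], [-1.41, 1.46], [0.24, 2.44], [-1.37, 4.51], [0.17, 1.92], [-2.96, 2.96]. Speed limits (rad/s): [2.39, 2.39, 3.14, 3.14, 3.14, 3.14, 3.14].

## Interface

Orientations are given as a unit quaternion [w, x, y, z].
In Python, from station import bot, vision gives the robot as it stands.
- The arm moves only by the tool move_arm, never from a script. Its argument "increments" is text: rows parted by semicolons, each of 7 numbers parted by spaces: the opening, from 0 (shut) to 1 (fully open), then the shift along the world's x, y, z in mm, then the turn, a rotation vector about the world's x, y, z in rad. In form: grip x y z rx ry rz; .... A call has exactly 8 rows; each row shifts and turns the commanded pose from where the row before left it; what a row does not reach is not made up. A row lasts 1/8 s, in which the tool goes at most 62.5 mm and 10.7 degrees, less where a joint would pass 70% of its speed; a pose out of reach is approached as far as the arm can. A call with a gripper value outside its range is refused whole. The fingers move at their own pace and stop on an object; "newtons" is the grip in N (left out, the last holds). Time passes only in rows, so rows that do not move let the fingers close, or fill a call up. It gives the time, the measured TCP pose, the force and the opening at its end, in the units of the state.
- bot.get_obs(): the state, without advancing time (a new reading comes with each control period).
- vision.read_camera(name): name is "scene" or "top" or "wrist"; returns (picture, depth): 480x640x3 uint8, red, green, blue; 480x640 float32, m along the optical axis (not along the pixel's ray), 0 where there is no reading.
- vision.calibration(name): a dict with "fx", "fy", "cx", "cy" (pixels), "k1" (the pictures are not rectified: a ray, as slopes to the right and down, at radius r is drawn at 1 + k1 r^2 times it, then the intrinsics apply), "R" (3x3) and "t" (3): a world point X has camera coordinates R X + t; the wrist camera has in their place "hand_eye" (4x4, takes a point from camera to tool coordinates, whose origin is the TCP and whose axes are the flange's). Camera axes: x right, y down, z forward; pixel columns grow to the right and rows downward; lengths in m; the calibration is good to about 2 mm. A picture is of the moment at which its call begins: read the wrist's pose just before it. calibration takes no time and is no camera call.
- bot.hand_in(): hands the job in, once; it reports no verdict.
The state is a dict: "t": time; "q": joint angles; "joint_vel": joint speeds; "joint_torque": joint torques, N m; "eef_pos": TCP position; "tool_rot": TCP orientation; "contact_force": force on the tool from outside, world axes, zero at the start; "torque": the same for the moment, N m; "gripper_width": opening from 0.0 (shut) to 1.0 (fully open).
Only numpy, scipy, OpenCV 4.12 (cv2) and the standard library are available. Lean on these libraries where they do the work, as an engineer would, in place of code of your own. Each camera call takes 0.05 s, during which the arm holds its last target.

## Working session

There is one attempt and no reset: what is moved stays moved. The work goes in short steps, Python scripts to look and compute and a tool call to move; the robot and the scene stay as the last step left them, time stands still between calls to the robot, and variables do not carry over. Pictures are saved under pics/ and viewed, and the job is handed in when it is done.

Besides the shell and the picture viewer there is one more tool, called after ">>>" in YAML: its name, and indented under it one key for each argument. move_arm: Moves the arm, as the interface text tells. Its arguments: {"type":"object","properties":{"increments":{"type":"string"},"newtons":{"type":"number"}},"required":["increments"]}

```bash
ls; mkdir -p pics; cat > h.py <<'E'
import numpy as np, cv2
from station import bot, vision
def snap(name,fn):
    o=bot.get_obs(); im,d=vision.read_camera(name)
    cv2.imwrite(f'pics/{fn}.png',cv2.cvtColor(im,cv2.COLOR_RGB2BGR)); np.savez(f'pics/{fn}.npz',im=im,d=d,p=o['eef_pos'],r=o['tool_rot'])
    return im,d
E
python3 - <<'E'
from h import *
print(bot.get_obs())
for n in ['scene','top','wrist']:
    print(n,vision.calibration(n)); snap(n,n+'0')
E
```

```text
pics
{'t': 0.0, 'q': array([ 1.14291409,  0.47779169,  0.02235463,  1.55646449, -0.01150877,
        1.10930357, -0.08305549]), 'joint_vel': array([ 0.00130641,  0.00068984, -0.00047797, -0.00065778, -0.00196226,
        0.00139824, -0.00126883]), 'joint_torque': array([-3.94982235e-04, -5.96440566e+01,  1.60784326e+00, -2.81196749e+01,
        1.24492549e-02,  9.34429758e-03,  3.08708468e-05]), 'eef_pos': array([ 0.21198285, -0.64021723,  0.23032614]), 'tool_rot': array([-8.94373097e-04,  9.87240320e-01,  1.59234751e-01, -2.12968957e-04]), 'contact_force': array([-0.06482271,  0.14404095, -0.56968611]), 'torque': array([-0.00461098,  0.01153529, -0.00115872]), 'gripper_width': 0.9978222898716279}
scene {'fx': 552.5264147470202, 'fy': 552.5264147470202, 'cx': 311.4090880219543, 'cy': 242.89770944072774, 'k1': -0.15901086606374007, 'R': array([[-0.5925794 , -0.80548491,  0.00661107],
       [-0.60274645,  0.43795423, -0.66700285],
       [ 0.53436539, -0.39923695, -0.74502583]]), 't': array([0.23454372, 0.51852155, 0.98052022])}
top {'fx': 468.3550825885281, 'fy': 468.3550825885281, 'cx': 316.5310313327169, 'cy': 235.11834987156885, 'k1': 0.033369516333067714, 'R': array([[-0.02221582, -0.99975106,  0.00206751],
       [-0.99431489,  0.02187952, -0.10420741],
       [ 0.10413623, -0.00437081, -0.99455344]]), 't': array([-0.12380196,  0.57588937,  0.91789961])}
wrist {'fx': 411.45909844020633, 'fy': 411.45909844020633, 'cx': 319.01910098913356, 'cy': 242.98101681172025, 'k1': -0.04668134359911996, 'hand_eye': array([[-7.42369887e-04, -9.66067844e-01, -2.58287380e-01,
         6.53153498e-02],
       [ 9.99999551e-01, -8.69330962e-04,  3.77343771e-04,
         5.88114773e-04],
       [-5.89076899e-04, -2.58286983e-01,  9.66068055e-01,
        -1.42821277e-01],
       [ 0.00000000e+00,  0.00000000e+00,  0.00000000e+00,
         1.00000000e+00]])}
```

View pics/top0.png

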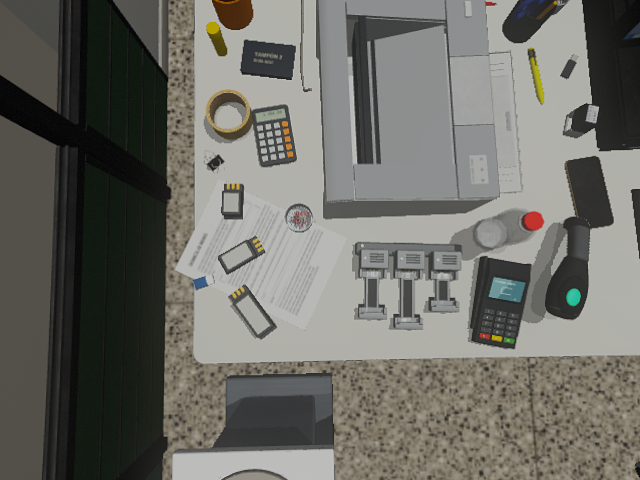

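View pics/scene0.png

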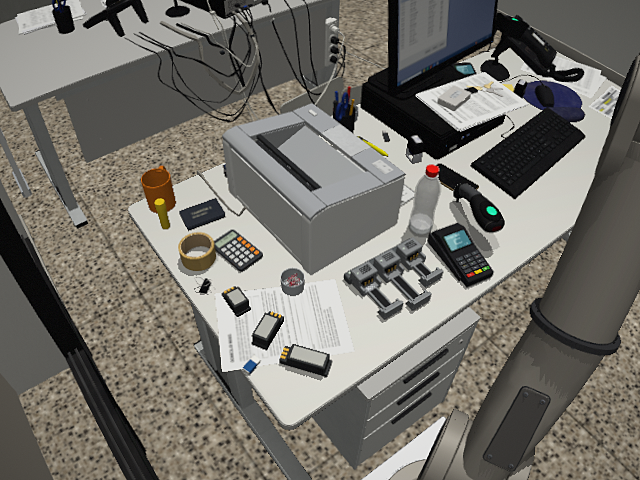

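The top view shows the packs at about (232,200), (241,254) and (254,312). The charger is at about (408,280), with cradle order medium, long, short from left to right by apparent length. I'll enlarge it and compute positions.

```bash
cat >> h.py <<'E'
def und(name,px):
    c=vision.calibration(name); K=np.array([[c['fx'],0,c['cx']],[0,c['fy'],c['cy']],[0,0,1]])
    p=cv2.undistortPoints(np.array(px,float).reshape(-1,1,2),K,np.array([c['k1'],0,0,0,0.])).reshape(-1,2)
    return np.c_[p,np.ones(len(p))],c
def Rq(q):
    from scipy.spatial.transform import Rotation as R
    return R.from_quat([q[1],q[2],q[3],q[0]]).as_matrix()
def pose(name,c,pr=None):
    # returns cam->world rotation, cam centre
    if name!='wrist': return c['R'].T, -c['R'].T@c['t']
    p,r=pr; H=c['hand_eye']; Rw=Rq(r); return Rw@H[:3,:3], Rw@H[:3,3]+p
def cast(name,px,z,pr=None):
    d,c=und(name,px); R,o=pose(name,c,pr); w=d@R.T
    z=np.broadcast_to(z,(len(w),)); return o+w*((z-o[2])/w[:,2])[:,None]
def dep(name,px,d,pr=None):
    r,c=und(name,px); R,o=pose(name,c,pr); 
    dd=np.array([d[int(round(v)),int(round(u))] for u,v in px]); return o+(r*dd[:,None])@R.T
E
python3 - <<'E'
from h import *
im=cv2.imread('pics/top0.png')
cv2.imwrite('pics/z1.png',cv2.resize(im[170:350,170:350],None,fx=3.3,fy=3.3,interpolation=cv2.INTER_CUBIC))
cv2.imwrite('pics/z2.png',cv2.resize(im[220:340,340:480],None,fx=5,fy=5,interpolation=cv2.INTER_CUBIC))
d=np.load('pics/top0.npz')['d']
for n,px in [('packs',[(232,200),(238,254),(254,312)]),('hood',[(374,260),(410,260),(446,260)]),('desk',[(320,340)]),('printer',[(330,210)])]: print(n,dep('top',px,d).round(4))
E
```

```text
packs [[ 0.6482  0.0335  0.0332]
 [ 0.5381  0.0219  0.0332]
 [ 0.4226 -0.0097  0.0367]]
hood [[ 0.5195 -0.2493  0.0437]
 [ 0.518  -0.321   0.0418]
 [ 0.5166 -0.3925  0.0409]]
desk [[ 0.361  -0.1389 -0.0013]]
printer [[ 0.6078 -0.1616  0.1309]]
```

View pics/z1.png

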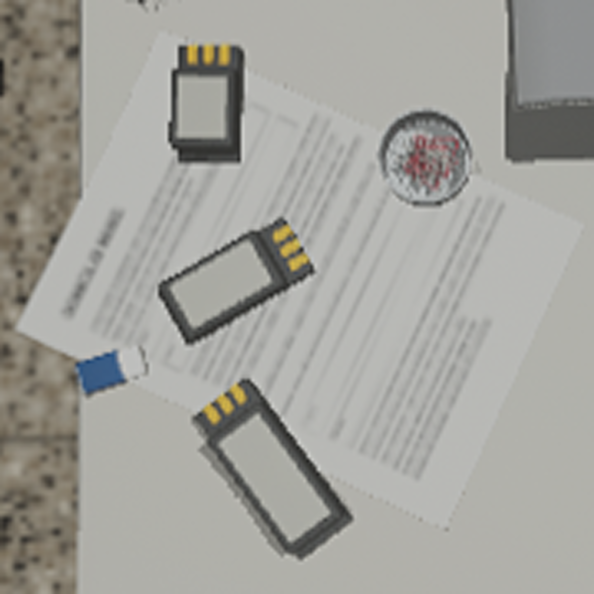

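View pics/z2.png

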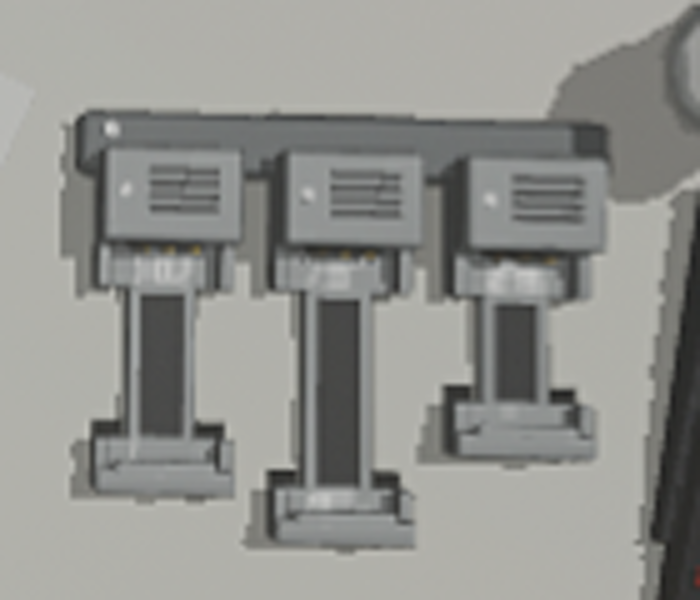

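View pics/wrist0.png

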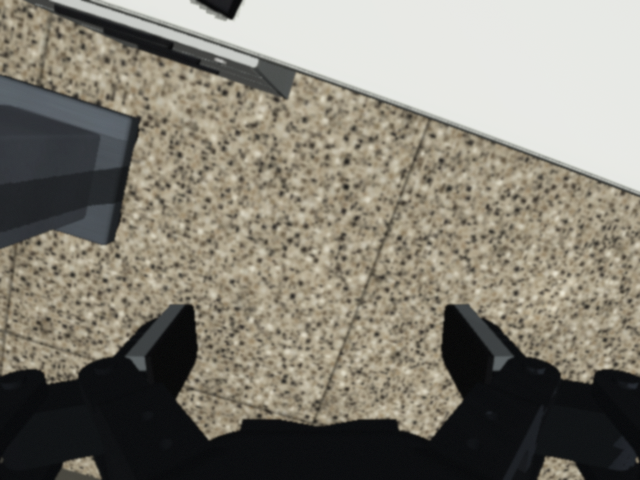

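```bash
cat >> h.py <<'E'
def cloud(name,d,pr=None):
    v,u=np.mgrid[0:480,0:640]; px=np.c_[u.ravel(),v.ravel()].astype(float)
    r,c=und(name,px); R,o=pose(name,c,pr); P=o+(r*d.reshape(-1,1))@R.T; P[d.ravel()==0]=np.nan
    return P.reshape(480,640,3)
def rects(P,zlo,zhi,xr,yr,amin=60):
    m=(P[...,2]>zlo)&(P[...,2]<zhi)&(P[...,0]>xr[0])&(P[...,0]<xr[1])&(P[...,1]>yr[0])&(P[...,1]<yr[1])
    n,l=cv2.connectedComponents(m.astype(np.uint8),connectivity=4); out=[]
    for i in range(1,n):
        k=l==i
        if k.sum()<amin: continue
        q=P[k]; rc=cv2.minAreaRect((q[:,:2]*1000).astype(np.float32)); uv=np.argwhere(k).mean(0)[::-1]
        out.append((uv.round(1),int(k.sum()),np.round(rc[0],1),np.round(rc[1],1),round(rc[2],1),np.median(q[:,2]).round(4),q[:,:2].mean(0).round(4)))
    return out
E
python3 - <<'E'
from h import *
d=np.load('pics/top0.npz')['d']; P=cloud('top',d)
print('packs');[print(*r) for r in rects(P,0.027,0.045,(0.35,0.75),(-0.08,0.12))]
print('hoods');[print(*r) for r in rects(P,0.036,0.06,(0.35,0.6),(-0.45,-0.2))]
print('floor');[print(*r) for r in rects(P,0.006,0.0135,(0.35,0.6),(-0.45,-0.2),40)]
print('lip');[print(*r) for r in rects(P,0.022,0.034,(0.35,0.46),(-0.45,-0.2),20)]
print('printer');[print(*r) for r in rects(P,0.2,0.25,(0.5,1.1),(-0.6,-0.1),200)]
E
```

```text
packs
[231.2 202.9] 497 [642.3  35.4] [40.4 49.5] 88.0 0.0344 [0.642  0.0349]
[236.8 256.2] 683 [533.9  24.5] [41.1 67.9] 29.4 0.0346 [0.5337 0.0241]
[253.1 314.6] 897 [417.8  -7. ] [85.8 41.4] 35.5 0.0345 [ 0.4176 -0.0075]
hoods
[373.9 258.9] 551 [ 522.5 -249.8] [56.1 38.1] 88.0 0.0441 [ 0.5217 -0.2492]
[409.9 259.7] 553 [ 518.9 -321.2] [55.5 37.9] 87.9 0.044 [ 0.5185 -0.3204]
[446.3 260.7] 564 [ 515.6 -393.5] [57.9 37.8] 88.6 0.0441 [ 0.515  -0.3921]
floor
[371.7 289.5] 649 [ 459.3 -247.2] [43.2 88.4] 86.9 0.0104 [ 0.4611 -0.2467]
[406.9 295.4] 772 [ 447.1 -318.9] [ 43.3 107.1] 86.8 0.0103 [ 0.4478 -0.3178]
[442.3 287.3] 523 [ 461.8 -392.9] [43.  71.1] 87.5 0.0102 [ 0.4625 -0.3906]
lip
[444.8 308.1] 197 [ 421.7 -388.6] [57.3 12.1] 89.0 0.028 [ 0.4215 -0.3887]
[371.9 315. ] 190 [ 414.7 -244.6] [54.4 19.4] 88.8 0.028 [ 0.411  -0.2433]
[408.7 325.2] 188 [ 390.5 -314.8] [55.1 15.6] 86.6 0.0277 [ 0.3894 -0.3154]
printer
[355.9 108.5] 10628 [ 784.9 -232.8] [352.3 168.2] 0.9 0.2149 [ 0.7664 -0.2063]
[532.5 220.6] 371 [ 570.3 -490.2] [33.  31.5] 89.0 0.2125 [ 0.5701 -0.4882]
```

>>> move_arm:
  increments: "1 28 55 0 0 0 0.0375; 1 28 55 0 0 0 0.0375; 1 28 55 0 0 0 0.0375; 1 28 55 0 0 0 0.0375; 1 28 55 0 0 0 0.0375; 1 28 55 0 0 0 0.0375; 1 28 55 0 0 0 0.0375; 1 28 55 0 0 0 0.0375"
  newtons: 60

```text
t: 1.15
eef_pos: [0.4367, -0.199, 0.2314]
tool_rot: [0.0, 0.952, 0.305, 0.0]
contact_force: [0.7, -0.2, 0.5]
gripper_width: 0.997
```

>>> move_arm:
  increments: "1 0 50 -10 0 0 0; 1 0 50 -20 0 0 0; 1 0 50 -20 0 0 0; 1 0 40 -20 0 0 0; 1 0 15 -10 0 0 0; 1 0 0 0 0 0 0; 1 0 0 0 0 0 0; 1 0 0 0 0 0 0"

```text
t: 2.15
eef_pos: [0.4366, 0.0031, 0.1518]
tool_rot: [0.0, 0.953, 0.304, 0.0]
contact_force: [-0.6, 0.1, -0.5]
gripper_width: 0.996
```

```bash
python3 - <<'E'
from h import *
im,d=snap('wrist','w1'); o=bot.get_obs(); print(o['eef_pos'],o['tool_rot'],o['t'],o['q'])
z=np.load('pics/w1.npz'); pr=(z['p'],z['r']); P=cloud('wrist',z['d'],pr)
[print(*r) for r in rects(P,0.027,0.045,(0.3,0.75),(-0.1,0.12),300)]
E
```

```text
[0.4365349  0.00321783 0.15172751] [2.90863886e-04 9.52649893e-01 3.04069027e-01 3.51273409e-04] 2.2 [ 0.24935824  0.22389091 -0.44647777  2.15666503  0.13657773  0.78626401
 -1.23694623]
[381.5  86.4] 7780 [534.5  24.9] [41.4 68.3] 29.4 0.0343 [0.5342 0.0255]
[587.8  98.7] 1410 [609.4 -85.1] [57.7 29.5] 0.3 0.0357 [ 0.6032 -0.0814]
[313.5 262.3] 7273 [418.   -6.7] [85.4 40.6] 35.3 0.0343 [ 0.42   -0.0051]
```

View pics/w1.png

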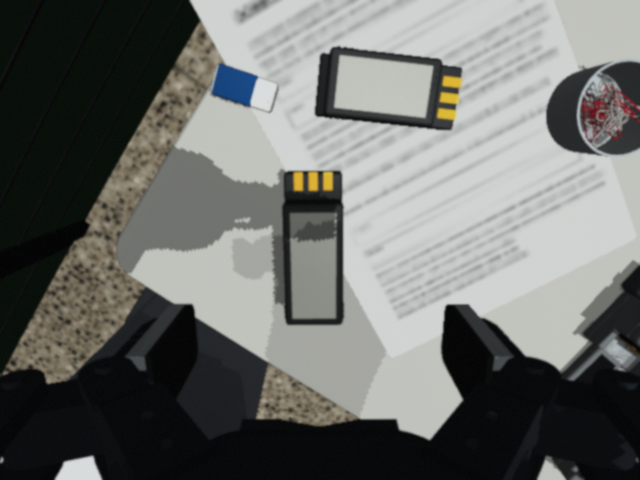

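The wrist and top measurements agree within 1 mm: the long block centre is at (418, -6.7) mm with yaw 35.4°. The image shows the pack between the fingers at about (313,262). I'll descend and grip.

>>> move_arm:
  increments: "1 -2.2 1.7 -40 0 0 0; 1 0 0 -40 0 0 0; 1 0 0 -40 0 0 0; 1 0 0 -20 0 0 0; 1 0 0 -8 0 0 0; 1 0 0 0 0 0 0; 0.3 0 0 0 0 0 0; 0.3 0 0 0 0 0 0"
  newtons: 60

```text
t: 3.2
eef_pos: [0.4347, 0.0058, 0.0041]
tool_rot: [0.0, 0.952, 0.305, 0.001]
contact_force: [0.5, -0.4, -0.2]
gripper_width: 0.606
```

>>> move_arm:
  increments: "0.2 0 0 0 0 0 0; 0.2 0 0 0 0 0 0; 0.2 0 0 0 0 0 0; 0.2 0 0 0 0 0 0; 0.2 0 0 0 0 0 0; 0.2 0 0 0 0 0 0; 0.2 0 0 0 0 0 0; 0.2 0 0 0 0 0 0"

```text
t: 4.2
eef_pos: [0.4346, 0.0058, 0.0041]
tool_rot: [0.0, 0.952, 0.305, 0.001]
contact_force: [-0.4, 0.1, 7.6]
gripper_width: 0.458
```

>>> move_arm:
  increments: "0.2 0 0 15 0 0 0; 0.2 0 0 35 0 0 0; 0.2 3 -20 40 0 0 -0.06; 0.2 3 -40 36 0 0 -0.12; 0.2 3 -50 0 0 0 -0.12; 0.2 3 -50 0 0 0 -0.12; 0.2 3 -50 0 0 0 -0.12; 0.2 4.6 -50 0 0 0 -0.127"

```text
t: 5.2
eef_pos: [0.4533, -0.2554, 0.1303]
tool_rot: [-0.0, 1.0, -0.026, 0.0]
contact_force: [-0.2, -0.2, -2.1]
gripper_width: 0.458
```

>>> move_arm:
  increments: "0.2 0 -44 0 0 0 0; 0.2 0 -20 0 0 0 0; 0.2 0 0 -15 0.0022 0.044 0; 0.2 0 0 -15 0.0022 0.044 0; 0.2 0 0 0 0.0022 0.044 0; 0.2 0 0 0 0.0019 0.0423 0; 0.2 0 0 0 0 0 0; 0.2 0 0 0 0 0 0"

```text
t: 6.2
eef_pos: [0.4534, -0.3175, 0.0995]
tool_rot: [-0.002, 0.996, -0.023, -0.087]
contact_force: [-0.2, -0.4, -1.0]
gripper_width: 0.457
```

```bash
cat >> h.py <<'E'
CH={'m':np.array([459.6,-246.5]),'l':np.array([447.1,-318.0]),'s':np.array([461.6,-390.8])}
EX=np.array([.9988,-.0488]);EY=np.array([.0488,.9988])
def st(k,gx,gz,half):
    o=bot.get_obs(); p=np.array(o['eef_pos'])*1000; R=Rq(o['tool_rot']); r=p[:2]-CH[k]
    cx,cy=r@EX,r@EY; Z=-R[:,2]; X=R[:,0]
    if X[0]<0: X=-X
    pitch=np.arcsin(Z[:2]@EX); roll=np.arcsin(Z[:2]@EY); yaw=np.arctan2(X[1],X[0])
    th=pitch; n=np.array([cx,p[2]-10])-np.array([(gx-half)*np.cos(th)+gz*np.sin(th), -(gx-half)*np.sin(th)+gz*np.cos(th)])
    tail=n+2*half*np.array([-np.cos(th),np.sin(th)])
    print('t',o['t'],'tcp ch',np.round([cx,cy,p[2]],1),'pitch/roll/yaw deg',np.degrees([pitch,roll,yaw]).round(2),'nose',n.round(1),'tail',tail.round(1),'F',np.round(o['contact_force'],1),'w',round(o['gripper_width'],3))
E
python3 - <<'E'
from h import *
st('l',14.8,4.1,55)
snap('wrist','w2'); snap('scene','s2')
im=cv2.imread('pics/s2.png'); cv2.imwrite('pics/s2z.png',cv2.resize(im[180:350,280:480],None,fx=3.5,fy=3.5,interpolation=cv2.INTER_CUBIC))
E
```

```text
t 6.2 tcp ch [ 6.3  0.8 99.5] pitch/roll/yaw deg [ 9.96 -0.02 -2.67] nose [45.2 78.5] tail [-63.1  97.6] F [-0.2 -0.4 -1. ] w 0.457
```

View pics/w2.png

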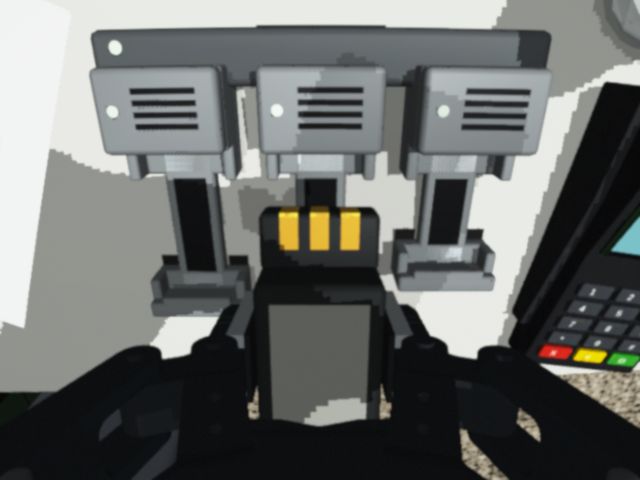

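View pics/s2z.png

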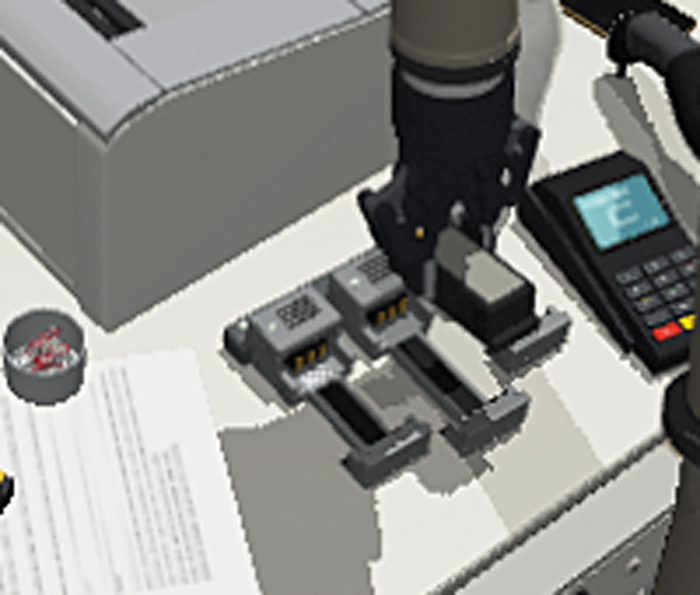

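The wrist view shows the long pack with its contacts at about (319,230), held straight and lined up with the middle hood at (320,110). I'll re-measure the hoods and the held pack from this view's depth.

```bash
python3 - <<'E'
from h import *
z=np.load('pics/w2.npz'); P=cloud('wrist',z['d'],(z['p'],z['r']))
print('hoods');[print(*r) for r in rects(P,0.040,0.05,(0.35,0.6),(-0.45,-0.2),400)]
print('lip');[print(*r) for r in rects(P,0.024,0.034,(0.35,0.46),(-0.45,-0.2),100)]
# held pack, charger coords
Q=P[200:270,250:390].reshape(-1,3)*1000
m=Q[:,2]>80; Q=Q[m]; r=Q[:,:2]-CH['l']; cx=r@EX; cy=r@EY
print('pack pts cx max',np.percentile(cx,[50,99,100]),'cy',np.percentile(cy,[0,1,99,100]),'z',np.percentile(Q[:,2],[1,50,99]))
k=cx>np.max(cx)-3; print('nose top edge',cx[k].mean(),np.median(Q[k,2]))
E
```

```text
hoods
[320.6 108.9] 11349 [ 519.2 -321.8] [56.2 38. ] 87.3 0.0442 [ 0.5203 -0.3219]
[158.3 109.9] 11037 [ 522.6 -250.2] [56.1 38.2] 87.2 0.0441 [ 0.5237 -0.2512]
[482.5 110.2] 11000 [ 515.9 -393.4] [56.4 38. ] 87.1 0.0442 [ 0.5169 -0.3924]
lip
[445.3 279.9] 2032 [ 422.2 -389. ] [56.3 14.1] 87.2 0.028 [ 0.4228 -0.3881]
[191.  305.5] 1593 [ 411.2 -243.3] [52.8 14.2] 87.9 0.0279 [ 0.4125 -0.2412]
pack pts cx max [40.21548733 48.54240167 49.35526914] cy [-19.65390359 -18.84633898  19.47030033  20.30825076] z [ 93.17688521 105.86260578 110.53492698]
nose top edge 47.3994070228671 103.51577699300746
```

>>> move_arm:
  increments: "0.2 0.8 -0.5 -30 0 0 0; 0.2 0 0 -25 0 0 0; 0.2 0 0 -12 0 0 0; 0.2 0 0 -6 0 0 0; 0.2 0 0 -3 0 0 0; 0.2 0 0 0 0 0 0; 0.2 0 0 0 0 0 0; 0.2 0 0 0 0 0 0"

```text
t: 7.3
eef_pos: [0.4547, -0.3187, 0.0237]
tool_rot: [-0.002, 0.996, -0.024, -0.087]
contact_force: [0.4, 0.7, -1.6]
gripper_width: 0.458
```

```bash
python3 - <<'E'
from h import *
st('l',14.8,4.1,55)
E
```

```text
t 7.3 tcp ch [ 7.6 -0.4 23.7] pitch/roll/yaw deg [ 9.96  0.02 -2.71] nose [46.5  2.7] tail [-61.9  21.7] F [ 0.4  0.7 -1.6] w 0.458
```

>>> move_arm:
  increments: "0.2 4 -0.2 0 0 0 0; 0.2 3 -0.1 -0.5 0 0 0; 0.2 3 -0.2 -0.5 0 0 0; 0.2 3 -0.1 0 0 0 0; 0.2 0 0 0 0 0 0; 0.2 0 0 0 0 0 0; 0.2 0 0 0 0 0 0; 0.2 0 0 0 0 0 0"

```text
t: 8.3
eef_pos: [0.465, -0.3192, 0.022]
tool_rot: [-0.003, 0.996, -0.024, -0.089]
contact_force: [-7.1, -0.4, 1.7]
gripper_width: 0.462
```

```bash
python3 - <<'E'
from h import *
st('l',14.8,4.1,55)
E
```

```text
t 8.3 tcp ch [17.9 -0.3 22. ] pitch/roll/yaw deg [10.27 -0.04 -2.75] nose [56.8  0.8] tail [-51.5  20.4] F [-7.1 -0.4  1.7] w 0.462
```

>>> move_arm:
  increments: "0.2 1.8 -0.1 0 0 0 0; 0.2 1.8 -0.1 0 0 0 0; 0.2 0 0 0 0 0 0; 0.2 0.3 0 -1.2 -0.0015 -0.03 0; 0.2 0.3 0 -1.2 -0.0015 -0.03 0; 0.2 0.3 0 -1.2 -0.0015 -0.03 0; 0.2 0 0 0 0 0 0; 0.2 0 0 0 0 0 0"

```text
t: 9.3
eef_pos: [0.4684, -0.3194, 0.018]
tool_rot: [-0.002, 0.999, -0.024, -0.045]
contact_force: [-9.1, -0.3, 2.8]
gripper_width: 0.461
```

```bash
python3 - <<'E'
from h import *
st('l',14.8,4.1,55)
E
```

```text
t 9.3 tcp ch [21.3 -0.4 18. ] pitch/roll/yaw deg [ 5.2  -0.05 -2.78] nose [61.   0.3] tail [-48.5  10.3] F [-9.1 -0.3  2.8] w 0.461
```

>>> move_arm:
  increments: "0.2 0 0 -1.2 -0.0015 -0.03 0; 0.2 0 0 -1.2 -0.0015 -0.03 0; 0.2 0 0 -1.2 -0.0015 -0.03 0; 0.2 0 0 0 0 0 0; 0.2 0 0 0 0 0 0; 0.2 0 0 0 0 0 0; 0.2 0 0 0 0 0 0; 0.2 0 0 0 0 0 0"

```text
t: 10.3
eef_pos: [0.4684, -0.3195, 0.0142]
tool_rot: [-0.0, 1.0, -0.024, -0.0]
contact_force: [-9.1, 0.8, 2.5]
gripper_width: 0.462
```

```bash
python3 - <<'E'
from h import *
st('l',14.8,4.1,55)
snap('scene','s3')
im=cv2.imread('pics/s3.png'); cv2.imwrite('pics/s3z.png',cv2.resize(im[180:350,280:480],None,fx=3.5,fy=3.5,interpolation=cv2.INTER_CUBIC))
E
```

```text
t 10.3 tcp ch [21.4 -0.4 14.2] pitch/roll/yaw deg [ 0.04 -0.04 -2.78] nose [61.6  0.1] tail [-48.4   0.2] F [-9.1  0.8  2.5] w 0.462
```

View pics/s3z.png

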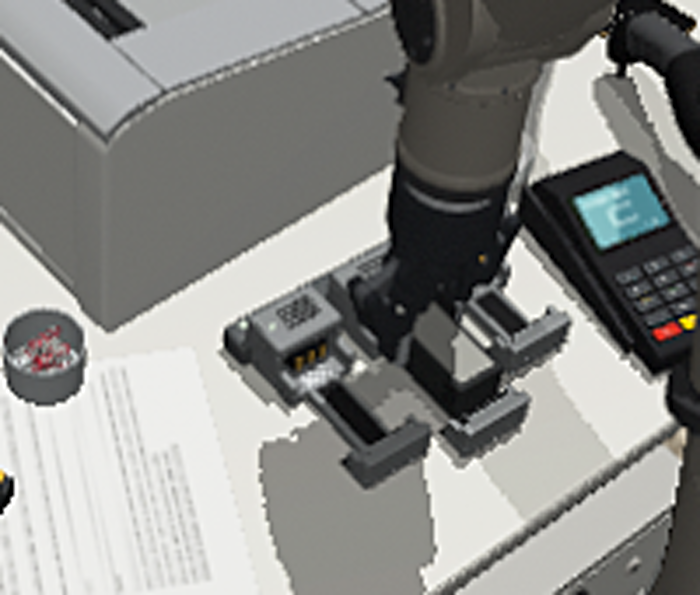

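The scene view shows the long pack lowered behind the lip, flat at about (455,370), and the force matches the spring. I'll ease it back and release.

>>> move_arm:
  increments: "0.2 -2 0.1 0 0 0 0; 0.2 -2 0.1 -0.5 0 0 0; 0.2 -2 0.1 -0.5 0 0 0; 0.2 -1.5 0.1 0 0 0 0; 0.2 0 0 0 0 0 0; 0.2 0 0 0 0 0 0; 0.58 0 0 0 0 0 0; 0.58 0 0 0 0 0 0"

```text
t: 11.35
eef_pos: [0.4659, -0.3189, 0.0144]
tool_rot: [0.0, 1.0, -0.023, 0.004]
contact_force: [-0.2, 0.3, -0.6]
gripper_width: 0.582
```

```bash
python3 - <<'E'
from h import *
st('l',14.8,4.1,55)
E
```

```text
t 11.35 tcp ch [18.9  0.1 14.4] pitch/roll/yaw deg [-0.47  0.03 -2.67] nose [59.1  0.6] tail [-50.9  -0.3] F [-0.2  0.3 -0.6] w 0.582
```

>>> move_arm:
  increments: "0.58 0 0 12 0 0 0; 0.58 0 0 45 0 0 0; 0.7 0 0 55 0 0 0.18; 1 0 50 24 0 0 0.18; 1 0 50 0 0 0 0.18; 1 0 50 0 0 0 0.18; 1 0 50 0 0 0 0.18; 1 0 50 0 0 0 0.18"

```text
t: 12.35
eef_pos: [0.4648, -0.0674, 0.1512]
tool_rot: [-0.001, 0.868, 0.496, 0.003]
contact_force: [0.2, 1.1, 0.4]
gripper_width: 0.998
```

>>> move_arm:
  increments: "1 10 40 0 0 0 0.175; 1 18 40 0 0 0 0.175; 1 20 14 0 0 0 0.175; 1 20 0 0 0 0 0.175; 1 0 0 0 0 0 0.175; 1 0 0 0 0 0 0.175; 1 0 0 0 0 0 0; 1 0 0 0 0 0 0"

```text
t: 13.35
eef_pos: [0.5326, 0.0249, 0.1505]
tool_rot: [-0.002, 0.507, 0.862, 0.002]
contact_force: [-0.9, 0.3, -0.2]
gripper_width: 0.999
```

```bash
cat >> h.py <<'E'
def look(fn,xr,yr,amin=300,zlo=.027,zhi=.045):
    snap('wrist',fn); z=np.load(f'pics/{fn}.npz'); P=cloud('wrist',z['d'],(z['p'],z['r']))
    [print(*r) for r in rects(P,zlo,zhi,xr,yr,amin)]
    X=Rq(z['r'])[:,0]; print('p',z['p'].round(4),'yaw',np.degrees(np.arctan2(X[1],X[0])).round(2),z['r'].round(4)); return P
E
python3 - <<'E'
from h import *
look('w3',(.3,.75),(-.1,.12)); print(bot.get_obs()['q'].round(2))
snap('top','t3'); P=cloud('top',np.load('pics/t3.npz')['d'])
im=cv2.imread('pics/t3.png'); cv2.imwrite('pics/t3z.png',cv2.resize(im[220:340,340:480],None,fx=5,fy=5,interpolation=cv2.INTER_CUBIC))
print('long');[print(*r) for r in rects(P,0.036,0.06,(0.35,0.6),(-0.45,-0.2))]
E
```

```text
[322.  234.8] 6072 [534.3  25.2] [40.9 66.8] 29.3 0.0343 [0.5338 0.0267]
[466.9 290.5] 3212 [643.3  36.2] [42.  50.7] 88.1 0.0342 [0.6385 0.0408]
[328.8 401.4] 828 [602.7 -81.8] [53.1 19.1] 21.4 0.0354 [ 0.5988 -0.0794]
p [0.5326 0.0249 0.1505] yaw 119.13 [-0.0021  0.5066  0.8622  0.0016]
[ 0.46  0.45 -0.78  1.93  0.39  0.92 -0.  ]
long
[373.9 258.8] 548 [ 522.4 -249.7] [56.2 38.2] 87.8 0.0442 [ 0.5218 -0.2492]
[409.9 259.7] 550 [ 518.9 -321.2] [55.6 38.1] 87.4 0.0442 [ 0.5185 -0.3204]
[446.3 260.7] 560 [ 515.6 -393.4] [57.6 38. ] 88.5 0.0443 [ 0.515  -0.3921]
[410.1 299.5] 913 [ 440.6 -317.5] [39.5 84.9] 86.8 0.0445 [ 0.4405 -0.3172]
```

View pics/t3z.png

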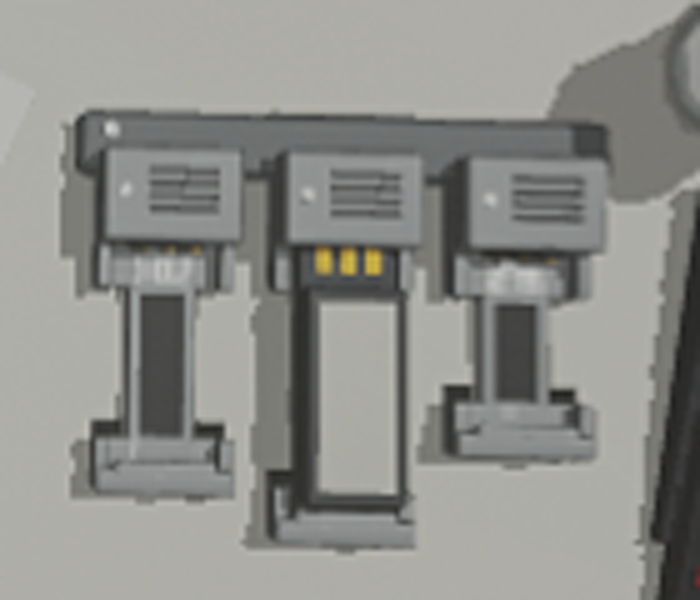

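View pics/w3.png

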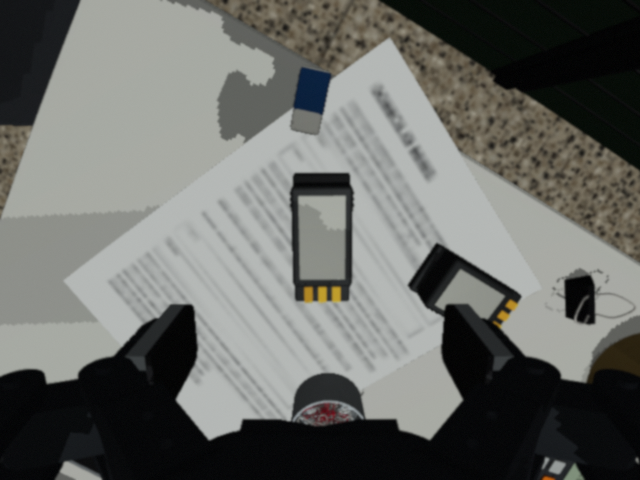

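The top view shows the long pack home, with its block centre within 0.5 mm of where it should be and its top at 44 mm. The wrist view shows the medium pack centred at (322,235) between the open fingers. I'll grip it.

>>> move_arm:
  increments: "1 1.8 0.3 -40 0 0 0; 1 0 0 -40 0 0 0; 1 0 0 -40 0 0 0; 1 0 0 -18 0 0 0; 1 0 0 -8 0 0 0; 1 0 0 0 0 0 0; 0.3 0 0 0 0 0 0; 0.2 0 0 0 0 0 0"

```text
t: 14.45
eef_pos: [0.5349, 0.0253, 0.005]
tool_rot: [-0.002, 0.505, 0.863, 0.002]
contact_force: [-0.8, -0.2, -0.1]
gripper_width: 0.608
```

>>> move_arm:
  increments: "0.2 0 0 0 0 0 0; 0.2 0 0 0 0 0 0; 0.2 0 0 0 0 0 0; 0.2 0 0 0 0 0 0; 0.2 0 0 5 0 0 0; 0.2 0 0 25 0 0 0; 0.2 0 0 45 0 0 0; 0.2 0 0 45 0 0 0"

```text
t: 15.45
eef_pos: [0.5337, 0.0253, 0.1253]
tool_rot: [-0.003, 0.505, 0.863, 0.001]
contact_force: [1.3, -0.1, -1.3]
gripper_width: 0.457
```

>>> move_arm:
  increments: "0.2 -14.5 -45 0 0 0 0.1684; 0.2 -14.5 -45 0 0 0 0.1684; 0.2 -14.5 -45 0 0 0 0.1684; 0.2 -14.5 -45 0 0 0 0.1684; 0.2 -14.5 -45 0 0 0 0.1684; 0.2 -14 -46 0 0 0 0.1684; 0.2 0 0 0 0.0034 0.07 0; 0.2 0 0 0 0.0034 0.07 0"

```text
t: 16.45
eef_pos: [0.4466, -0.2471, 0.1242]
tool_rot: [-0.074, 0.026, 0.997, 0.002]
contact_force: [0.1, 0.8, -1.4]
gripper_width: 0.461
```

>>> move_arm:
  increments: "0.2 0 0 -15 0.0034 0.07 0; 0.2 0 0 -20 0 0 0; 0.2 0 0 0 0 0 0; 0.2 0 0 0 0 0 0; 0.2 0 0 0 0 0 0; 0.2 0 0 0 0 0 0; 0.2 0 0 0 0 0 0; 0.2 0 0 0 0 0 0"

```text
t: 17.45
eef_pos: [0.4477, -0.2458, 0.0892]
tool_rot: [-0.108, 0.024, 0.994, 0.003]
contact_force: [-0.6, -0.1, -0.7]
gripper_width: 0.457
```

```bash
python3 - <<'E'
from h import *
st('m',-5.8,5,46); print(bot.get_obs()['q'].round(2))
snap('top','t4');snap('scene','s4')
im=cv2.imread('pics/s4.png'); cv2.imwrite('pics/s4z.png',cv2.resize(im[180:350,280:480],None,fx=3.5,fy=3.5,interpolation=cv2.INTER_CUBIC))
d=np.load('pics/t4.npz')['d']
E
```

```text
t 17.45 tcp ch [-11.9   0.2  89.2] pitch/roll/yaw deg [12.36 -0.   -2.79] nose [37.7 63.2] tail [-52.2  82.9] F [-0.6 -0.1 -0.7] w 0.457
[ 0.99  0.67 -0.88  1.88  0.59  1.12  1.35]
```

View pics/s4z.png

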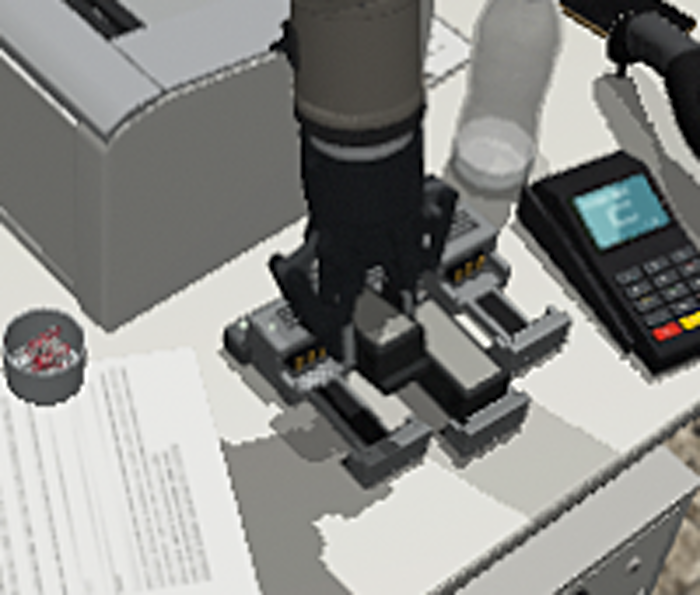

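View pics/t4.png

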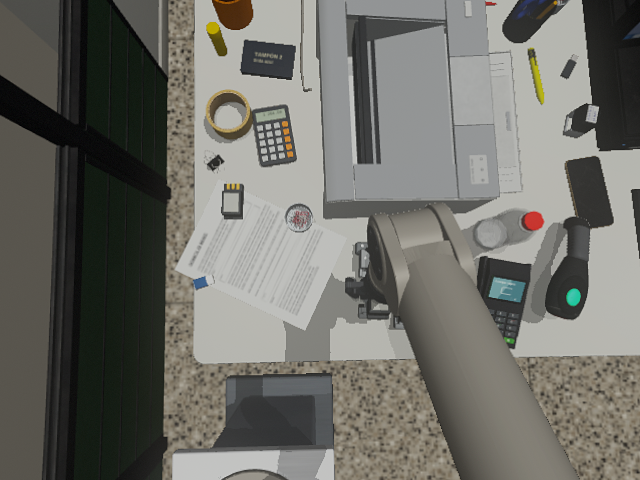

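Picture: the medium pack hangs nose-down over the left cradle at about (390,330), lined up with it. Lowering.

>>> move_arm:
  increments: "0.2 -0.7 0 -25 0 0 0; 0.2 0 -0.2 -18 0 0 0; 0.2 0 0 -10 0 0 0; 0.2 0 0 -5 0 0 0; 0.2 0 0 -3 0 0 0; 0.2 0 0 0 0 0 0; 0.2 0 0 0 0 0 0; 0.2 0 0 0 0 0 0"

```text
t: 18.55
eef_pos: [0.4472, -0.246, 0.0284]
tool_rot: [-0.107, 0.024, 0.994, 0.003]
contact_force: [0.0, 0.6, -0.5]
gripper_width: 0.457
```

```bash
python3 - <<'E'
from h import *
st('m',-5.8,5,46)
E
```

```text
t 18.55 tcp ch [-12.4  -0.1  28.4] pitch/roll/yaw deg [12.35  0.   -2.78] nose [37.1  2.5] tail [-52.7  22.1] F [ 0.   0.6 -0.5] w 0.457
```

>>> move_arm:
  increments: "0.2 4 -0.2 0 0 0 0; 0.2 4 -0.2 -0.5 0 0 0; 0.2 4 -0.2 -0.5 0 0 0; 0.2 3 -0.1 -0.3 0 0 0; 0.2 1.5 -0.1 0 0 0 0; 0.2 0 0 0 0 0 0; 0.2 0 0 0 0 0 0; 0.2 0 0 0 0 0 0"

```text
t: 19.55
eef_pos: [0.4607, -0.2467, 0.0265]
tool_rot: [-0.111, 0.024, 0.994, 0.003]
contact_force: [-8.4, 0.5, 5.2]
gripper_width: 0.454
```

```bash
python3 - <<'E'
from h import *
st('m',-5.8,5,46)
E
```

```text
t 19.55 tcp ch [ 1.1 -0.2 26.5] pitch/roll/yaw deg [ 1.272e+01  1.000e-02 -2.800e+00] nose [50.6  0.2] tail [-39.2  20.4] F [-8.4  0.5  5.2] w 0.454
```

>>> move_arm:
  increments: "0.2 -0.2 0 -1.3 -0.0013 -0.027 0; 0.2 -0.2 0 -1.3 -0.0013 -0.027 0; 0.2 -0.2 0 -1.3 -0.0013 -0.027 0; 0.2 -0.2 0 -1.3 -0.0013 -0.027 0; 0.2 0 0 0 0 0 0; 0.2 0 0 0 0 0 0; 0.2 0 0 0 0 0 0; 0.2 0 0 0 0 0 0"

```text
t: 20.55
eef_pos: [0.4597, -0.2467, 0.0208]
tool_rot: [-0.057, 0.024, 0.998, 0.001]
contact_force: [-7.7, 0.8, 0.9]
gripper_width: 0.453
```

```bash
python3 - <<'E'
from h import *
st('m',-5.8,5,46)
E
```

```text
t 20.55 tcp ch [ 0.1 -0.2 20.8] pitch/roll/yaw deg [ 6.54 -0.   -2.81] nose [51.  -0.1] tail [-40.4  10.4] F [-7.7  0.8  0.9] w 0.453
```

>>> move_arm:
  increments: "0.2 1.3 -0.1 0 0 0 0; 0.2 1.3 -0.1 0 0 0 0; 0.2 -0.1 0 -1.4 -0.0013 -0.027 0; 0.2 -0.1 0 -1.4 -0.0013 -0.027 0; 0.2 -0.1 0 -1.4 -0.0013 -0.027 0; 0.2 -0.1 0 -1.4 -0.0013 -0.027 0; 0.2 0 0 0 0 0 0; 0.2 0 0 0 0 0 0"

```text
t: 21.55
eef_pos: [0.4616, -0.2468, 0.0151]
tool_rot: [-0.003, 0.025, 1.0, 0.0]
contact_force: [-8.1, 0.8, 2.9]
gripper_width: 0.461
```

```bash
python3 - <<'E'
from h import *
st('m',-5.8,5,46)
snap('scene','s5')
im=cv2.imread('pics/s5.png'); cv2.imwrite('pics/s5z.png',cv2.resize(im[220:330,330:450],None,fx=5.4,fy=5.4,interpolation=cv2.INTER_CUBIC))
E
```

```text
t 21.55 tcp ch [ 2.  -0.2 15.1] pitch/roll/yaw deg [ 0.36 -0.   -2.81] nose [53.8 -0.2] tail [-38.2   0.3] F [-8.1  0.8  2.9] w 0.461
```

View pics/s5z.png

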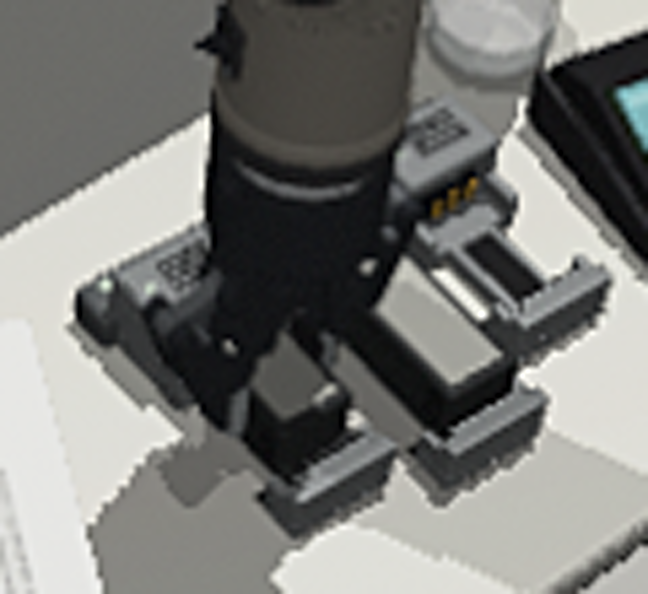

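The scene view shows the medium pack down behind its lip at about (310,420) with low vertical force. I'll ease it back and release.

>>> move_arm:
  increments: "0.2 -2 0.1 0 0 0 0; 0.2 -2 0.1 -0.4 0 0 0; 0.2 -2 0.1 -0.4 0 0 0; 0.2 -2 0.1 0 0 0 0; 0.2 0 0 0 0 0 0; 0.2 0 0 0 0 0 0; 0.58 0 0 0 0 0 0; 0.58 0 0 0 0 0 0"

```text
t: 22.6
eef_pos: [0.4583, -0.2465, 0.0156]
tool_rot: [0.001, 0.024, 1.0, 0.0]
contact_force: [0.3, 0.6, 0.9]
gripper_width: 0.582
```

```bash
python3 - <<'E'
from h import *
st('m',-5.8,5,46); print(bot.get_obs()['q'].round(2))
E
```

```text
t 22.6 tcp ch [-1.3 -0.  15.6] pitch/roll/yaw deg [-0.16 -0.03 -2.75] nose [50.5  0.7] tail [-41.5   0.5] F [0.3 0.6 0.9] w 0.582
[ 1.02  0.7  -0.84  2.03  0.77  0.75  1.23]
```

>>> move_arm:
  increments: "0.58 0 0 12 0 0 0; 0.58 0 0 45 0 0 0; 0.7 0 20 55 0 0 0; 1 0 50 24 0 0 0.007; 1 0 50 0 0 0 0.006; 1 0 50 0 0 0 0; 1 0 50 0 0 0 0; 1 20 40 0 0 0 0"

```text
t: 23.6
eef_pos: [0.4764, 0.0154, 0.1522]
tool_rot: [0.001, 0.017, 1.0, -0.0]
contact_force: [1.0, -1.0, 1.0]
gripper_width: 1.003
```

>>> move_arm:
  increments: "1 50 11 0 0 0 0; 1 50 11 0 0 0 0; 1 50 0 0 0 0 0; 1 15 0 0 0 0 0; 1 0 0 0 0 0 0; 1 0 0 0 0 0 0; 1 0 0 0 0 0 0; 1 0 0 0 0 0 0"

```text
t: 24.6
eef_pos: [0.6414, 0.0352, 0.1515]
tool_rot: [0.0, 0.018, 1.0, -0.0]
contact_force: [-0.3, -0.5, 0.6]
gripper_width: 0.997
```

```bash
python3 - <<'E'
from h import *
look('w6',(.55,.75),(-.1,.12)); print(bot.get_obs()['q'].round(2))
snap('top','t6'); P=cloud('top',np.load('pics/t6.npz')['d'])
im=cv2.imread('pics/t6.png'); cv2.imwrite('pics/t6z.png',cv2.resize(im[220:340,340:480],None,fx=5,fy=5,interpolation=cv2.INTER_CUBIC))
[print(*r) for r in rects(P,0.036,0.06,(0.35,0.6),(-0.45,-0.2))]
E
```

```text
[137.5 190.3] 1003 [610.1 -85.4] [57.5 28.9] 0.1 0.0368 [ 0.6071 -0.0796]
[321.9 236.7] 4443 [643.7  36.3] [41.3 50. ] 88.4 0.0342 [0.6421 0.0363]
p [0.6414 0.0352 0.1515] yaw 177.97 [ 2.000e-04  1.770e-02  9.998e-01 -1.000e-04]
[ 0.49  0.69 -0.95  1.66  0.62  1.11  0.9 ]
[373.9 258.8] 549 [ 522.3 -249.7] [55.8 38. ] 88.0 0.0441 [ 0.5218 -0.2491]
[409.9 259.8] 548 [ 519. -321.] [55.2 38. ] 88.0 0.0441 [ 0.5184 -0.3204]
[446.2 260.7] 564 [ 515.4 -393.1] [56.9 37.8] 88.0 0.044 [ 0.515 -0.392]
[373.8 293.7] 705 [ 452.8 -246.3] [41.6 66.9] 87.8 0.0447 [ 0.4534 -0.2464]
[410.1 299.4] 912 [ 440.5 -317.7] [39.1 84.8] 87.4 0.0444 [ 0.4406 -0.3171]
```

View pics/t6z.png

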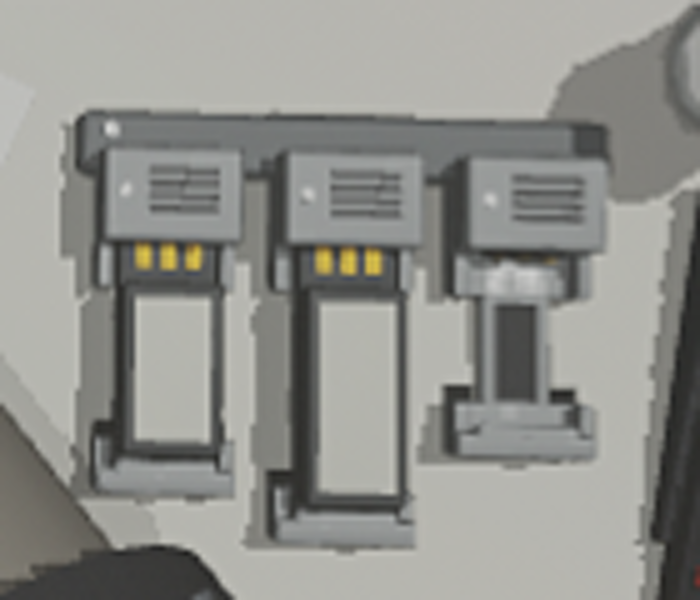

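View pics/w6.png

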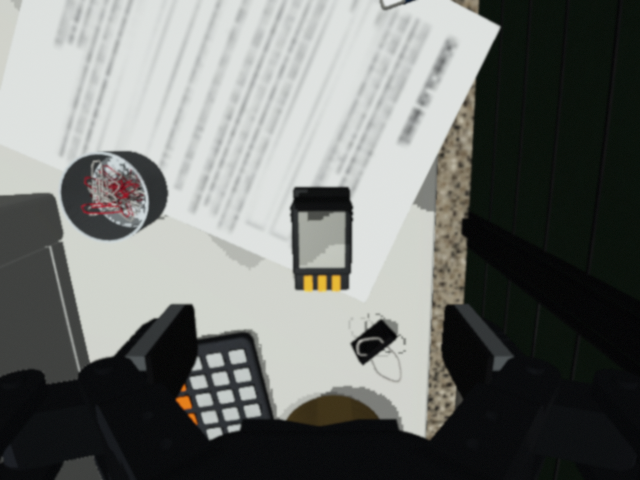

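The top view shows the medium pack home, with its block centre within 1 mm and its top at 44.7 mm. The wrist view shows the short pack centred at (322,237), with the binder clip clear beyond its nose. I'll grip it.

>>> move_arm:
  increments: "1 1.8 0.8 -40 0 0 0; 1 0 0 -40 0 0 0; 1 0 0 -40 0 0 0; 1 0 0 -18 0 0 0; 1 0 0 -8.5 0 0 0; 1 0 0 0 0 0 0; 0.3 0 0 0 0 0 0; 0.2 0 0 0 0 0 0"

```text
t: 25.7
eef_pos: [0.6445, 0.0364, 0.0058]
tool_rot: [0.001, 0.018, 1.0, 0.0]
contact_force: [-0.1, 0.2, 0.5]
gripper_width: 0.608
```

>>> move_arm:
  increments: "0.2 0 0 0 0 0 0; 0.2 0 0 0 0 0 0; 0.2 0 0 0 0 0 0; 0.2 0 0 0 0 0 0; 0.2 0 0 5 0 0 0; 0.2 0 0 25 0 0 0; 0.2 0 0 50 0 0 0; 0.2 0 0 50 0 0 0"

```text
t: 26.7
eef_pos: [0.6435, 0.0366, 0.1373]
tool_rot: [0.0, 0.017, 1.0, 0.0]
contact_force: [0.3, -0.2, -1.5]
gripper_width: 0.457
```

>>> move_arm:
  increments: "0.2 -50 -10 0 0 0 0; 0.2 -50 -20 0 0 0 0; 0.2 -50 -30 0 0 0 0; 0.2 -42 -44 0 0 0 -0.007; 0.2 0 -60 0 0 0 -0.007; 0.2 0 -60 0 0 0 0; 0.2 0 -60 0 0 0 0; 0.2 0 -60 0 0 0 0"

```text
t: 27.7
eef_pos: [0.4517, -0.3096, 0.1364]
tool_rot: [0.001, 0.025, 1.0, -0.0]
contact_force: [0.8, 0.5, -1.2]
gripper_width: 0.458
```

>>> move_arm:
  increments: "0.2 0 -55 0 0 0 0; 0.2 0 -27 0 0 0 0; 0.2 0 0 -12 0.0041 0.0842 0; 0.2 0 0 -12 0.0041 0.0842 0; 0.2 0 0 -10 0.0041 0.0842 0; 0.2 0 0 0 0 0 0; 0.2 0 0 0 0 0 0; 0.2 0 0 0 0 0 0"

```text
t: 28.7
eef_pos: [0.4513, -0.3902, 0.1017]
tool_rot: [-0.125, 0.025, 0.992, 0.003]
contact_force: [0.0, -0.7, -2.0]
gripper_width: 0.455
```

```bash
python3 - <<'E'
from h import *
st('s',-4.7,5.8,37); print(bot.get_obs()['q'].round(2))
snap('scene','s7')
im=cv2.imread('pics/s7.png'); cv2.imwrite('pics/s7z.png',cv2.resize(im[160:330,310:490],None,fx=3.5,fy=3.5,interpolation=cv2.INTER_CUBIC))
E
```

```text
t 28.7 tcp ch [-1.030e+01  1.000e-01  1.017e+02] pitch/roll/yaw deg [14.4   0.02 -2.9 ] nose [28.6 75.7] tail [-43.1  94.1] F [ 0.  -0.7 -2. ] w 0.455
[ 1.11  0.76 -0.84  1.65  0.65  1.28  1.57]
```

View pics/s7z.png

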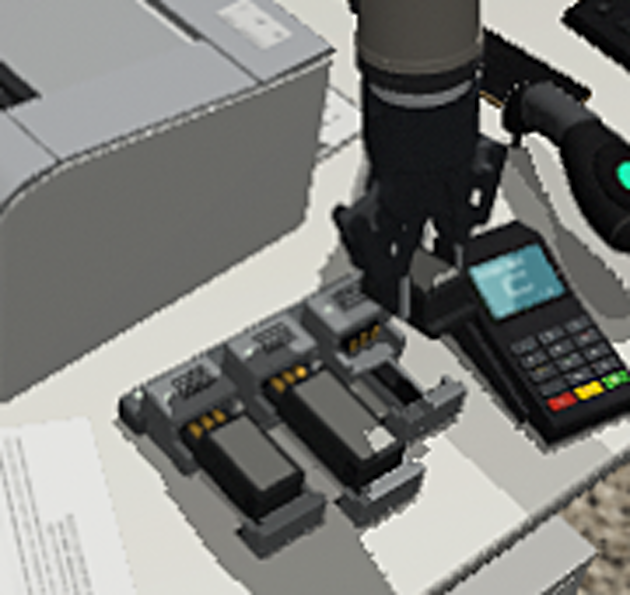

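Picture: the short pack is over the right cradle, and the payment terminal stands beside it. I'll check that gap before lowering.

```bash
python3 - <<'E'
from h import *
P=cloud('top',np.load('pics/top0.npz')['d'])*1000
r=P[...,:2]-CH['s']; cx=r@EX; cy=r@EY
for a in range(-60,60,15):
    m=(cx>a)&(cx<a+15)&(cy<-30)&(cy>-120)&(P[...,2]>8)
    print(a, cy[m].max().round(1) if m.any() else None, P[...,2][m&(cy>cy[m].max()-6)].max().round(1) if m.any() else None)
m=(P[...,2]>100)&(cx>0)&(cx<250)&(cy<-20)&(cy>-200); print('bottle',cx[m].min(),cy[m].max(),P[...,2][m].max())
E
```

```text
-60 -59.1 23.6
-45 -61.6 24.8
-30 -63.6 30.8
-15 -65.4 32.4
0 -68.2 31.5
15 -70.3 34.4
30 -73.0 34.8
45 -75.1 35.4
bottle 0.1756443457231844 -20.037515145989893 215.8941854295111
```

The terminal starts 65 mm from the cradle axis and the fingers reach 40 mm at most, so it is clear. Lowering.

>>> move_arm:
  increments: "0.2 0 0 -30 0 0 0; 0.2 0 0 -22 0 0 0; 0.2 0 -0.1 -12 0 0 0; 0.2 0 0 -6 0 0 0; 0.2 0 0 -3.2 0 0 0; 0.2 0 0 0 0 0 0; 0.2 0 0 0 0 0 0; 0.2 0 0 0 0 0 0"

```text
t: 29.75
eef_pos: [0.4513, -0.3899, 0.0277]
tool_rot: [-0.126, 0.025, 0.992, 0.003]
contact_force: [-3.6, -0.2, 0.7]
gripper_width: 0.456
```

```bash
python3 - <<'E'
from h import *
st('s',-4.7,5.8,37)
E
```

```text
t 29.75 tcp ch [-10.3   0.4  27.7] pitch/roll/yaw deg [ 1.451e+01 -1.000e-02 -2.850e+00] nose [28.6  1.6] tail [-43.   20.2] F [-3.6 -0.2  0.7] w 0.456
```

>>> move_arm:
  increments: "0.2 4 -0.4 0 0 0 0; 0.2 3 -0.2 -0.4 0 0 0; 0.2 3 -0.2 -0.4 0 0 0; 0.2 3 -0.1 0 0 0 0; 0.2 0 0 0 0 0 0; 0.2 0 0 0 0 0 0; 0.2 0 0 0 0 0 0; 0.2 0 0 0 0 0 0"

```text
t: 30.75
eef_pos: [0.463, -0.3906, 0.0267]
tool_rot: [-0.128, 0.025, 0.991, 0.003]
contact_force: [-9.3, 1.8, 2.7]
gripper_width: 0.462
```

```bash
python3 - <<'E'
from h import *
st('s',-4.7,5.8,37)
E
```

```text
t 30.75 tcp ch [ 1.4  0.2 26.7] pitch/roll/yaw deg [14.71 -0.02 -2.85] nose [40.3  0.5] tail [-31.3  19.3] F [-9.3  1.8  2.7] w 0.462
```

>>> move_arm:
  increments: "0.2 -0.2 0 -1.2 -0.0015 -0.0315 0; 0.2 -0.2 0 -1.2 -0.0015 -0.0315 0; 0.2 -0.2 0 -1.3 -0.0015 -0.0315 0; 0.2 -0.2 0 -1.3 -0.0015 -0.0315 0; 0.2 0 0 0 0 0 0; 0.2 0 0 0 0 0 0; 0.2 0 0 0 0 0 0; 0.2 0 0 0 0 0 0"

```text
t: 31.75
eef_pos: [0.4617, -0.3907, 0.0212]
tool_rot: [-0.066, 0.025, 0.998, 0.002]
contact_force: [-8.9, 1.0, 0.8]
gripper_width: 0.455
```

```bash
python3 - <<'E'
from h import *
st('s',-4.7,5.8,37)
E
```

```text
t 31.75 tcp ch [ 0.1  0.1 21.2] pitch/roll/yaw deg [ 7.52 -0.04 -2.86] nose [40.7  0. ] tail [-32.6   9.7] F [-8.9  1.   0.8] w 0.455
```

>>> move_arm:
  increments: "0.2 1.2 -0.1 0 0 0 0; 0.2 1.2 -0.1 0 0 0 0; 0.2 -0.1 0 -1.3 -0.0015 -0.0315 0; 0.2 -0.1 0 -1.3 -0.0015 -0.0315 0; 0.2 -0.1 0 -1.3 -0.0015 -0.0315 0; 0.2 -0.1 0 -1.3 -0.0015 -0.0315 0; 0.2 0 0 0 0 0 0; 0.2 0 0 0 0 0 0"

```text
t: 32.75
eef_pos: [0.4635, -0.3908, 0.016]
tool_rot: [-0.003, 0.025, 1.0, 0.0]
contact_force: [-10.1, 1.2, 2.3]
gripper_width: 0.461
```

```bash
python3 - <<'E'
from h import *
st('s',-4.7,5.8,37)
snap('scene','s8')
im=cv2.imread('pics/s8.png'); cv2.imwrite('pics/s8z.png',cv2.resize(im[220:330,350:470],None,fx=5.4,fy=5.4,interpolation=cv2.INTER_CUBIC))
E
```

```text
t 32.75 tcp ch [ 1.9  0.1 16. ] pitch/roll/yaw deg [ 0.3  -0.05 -2.86] nose [43.6 -0.1] tail [-30.4   0.3] F [-10.1   1.2   2.3] w 0.461
```

View pics/s8z.png

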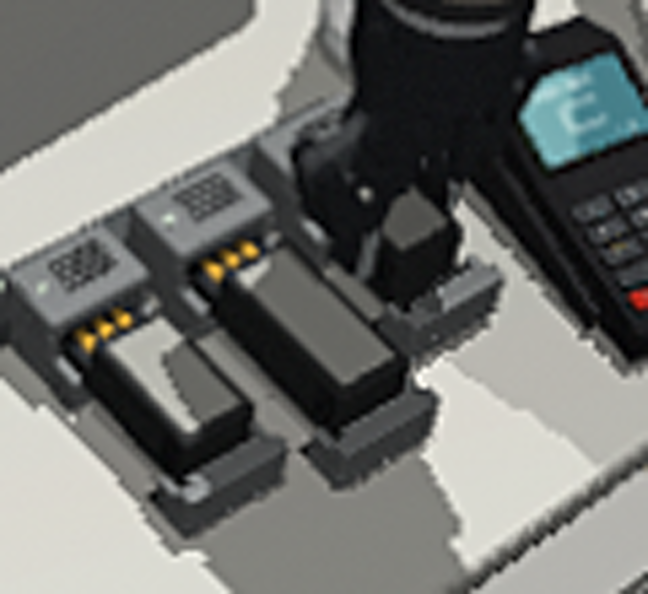

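The scene view shows the short pack flat and clear inside its lip at about (415,240). I'll ease it back and release.

>>> move_arm:
  increments: "0.2 -2 0.1 0 0 0 0; 0.2 -2 0.1 -0.4 0 0 0; 0.2 -2 0.1 -0.4 0 0 0; 0.2 -2 0.1 0 0 0 0; 0.2 -1 0 0 0 0 0; 0.2 0 0 0 0 0 0; 0.58 0 0 0 0 0 0; 0.58 0 0 0 0 0 0"

```text
t: 33.8
eef_pos: [0.4584, -0.3907, 0.0163]
tool_rot: [0.001, 0.025, 1.0, 0.0]
contact_force: [-0.2, -0.8, 0.9]
gripper_width: 0.589
```

>>> move_arm:
  increments: "0.58 0 0 12 0 0 0; 0.58 0 0 40 0 0 0; 0.58 0 0 55 0 0 0; 0.58 0 30 40 0 0 0; 0.58 0 50 0 0 0 0; 0.58 0 50 0 0 0 0; 0.58 0 50 0 0 0 0; 0.58 0 50 0 0 0 0"

```text
t: 34.8
eef_pos: [0.4573, -0.1588, 0.1638]
tool_rot: [0.001, 0.025, 1.0, -0.0]
contact_force: [0.4, 1.2, 0.0]
gripper_width: 0.58
```

>>> move_arm:
  increments: "0.58 0 50 0 0 0 0; 0.58 0 50 0 0 0 0; 0.58 0 0 0 0 0 0; 0.58 0 0 0 0 0 0; 0.58 0 0 0 0 0 0; 0.58 0 0 0 0 0 0; 0.58 0 0 0 0 0 0; 0.58 0 0 0 0 0 0"

```text
t: 35.8
eef_pos: [0.4569, -0.0607, 0.1627]
tool_rot: [-0.0, 0.025, 1.0, 0.0]
contact_force: [0.0, -0.1, 1.3]
gripper_width: 0.584
```

```bash
python3 - <<'E'
from h import *
o=bot.get_obs(); print(o['t'],o['eef_pos'],o['contact_force'])
snap('top','t9'); snap('scene','s9'); P=cloud('top',np.load('pics/t9.npz')['d'])
for k in 'mls': print(k,'expected block', CH[k]-6*EX)
[print(*r) for r in rects(P,0.036,0.06,(0.35,0.6),(-0.45,-0.2))]
a=cv2.imread('pics/t9.png')[220:340,340:480]; b=cv2.imread('pics/s9.png')[220:330,330:470]
cv2.imwrite('pics/f9.png',np.vstack([cv2.resize(a,(420,300),interpolation=2),cv2.resize(b,(420,300),interpolation=2)]))
# tilt of block tops
Q=P.reshape(-1,3)*1000
for k,h in (('m',46),('l',55),('s',37)):
    r=Q[:,:2]-CH[k]; cx=r@EX; cy=r@EY
    for nm,a,b2 in (('tail',-h+8,-h+20),('front',h-32,h-21)):
        m=(cx>a)&(cx<b2)&(abs(cy)<16); print(k,nm,np.median(Q[m,2]).round(2))
E
```

```text
35.8 [ 0.45690124 -0.06073296  0.16267357] [ 0.03897285 -0.12625828  1.2501791 ]
m expected block [ 453.6072 -246.2072]
l expected block [ 441.1072 -317.7072]
s expected block [ 455.6072 -390.5072]
[373.9 258.8] 551 [ 522.5 -249.7] [55.9 38.1] 88.0 0.0441 [ 0.5218 -0.2491]
[409.9 259.8] 552 [ 518.8 -321.3] [56.1 38. ] 87.4 0.0442 [ 0.5184 -0.3204]
[446.3 260.7] 560 [ 515.6 -393.1] [56.8 38. ] 88.8 0.044 [ 0.5151 -0.3921]
[373.8 293.6] 706 [ 453.  -246.5] [41.1 66.9] 87.2 0.0446 [ 0.4534 -0.2464]
[410.2 299.5] 908 [ 440.7 -317.7] [39.6 84.8] 87.0 0.0444 [ 0.4405 -0.3174]
[446.4 291. ] 549 [ 456.6 -390.9] [43.7 49. ] 89.0 0.0446 [ 0.4556 -0.3891]
m tail 44.96
m front 45.15
l tail 44.48
l front 44.89
s tail 44.98
s front 44.72
```

View pics/f9.png

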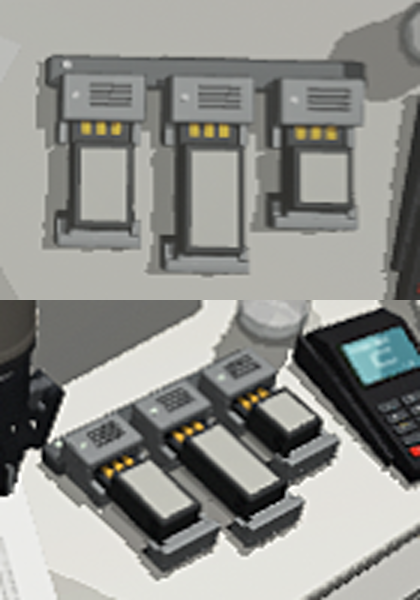

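View pics/t9.png

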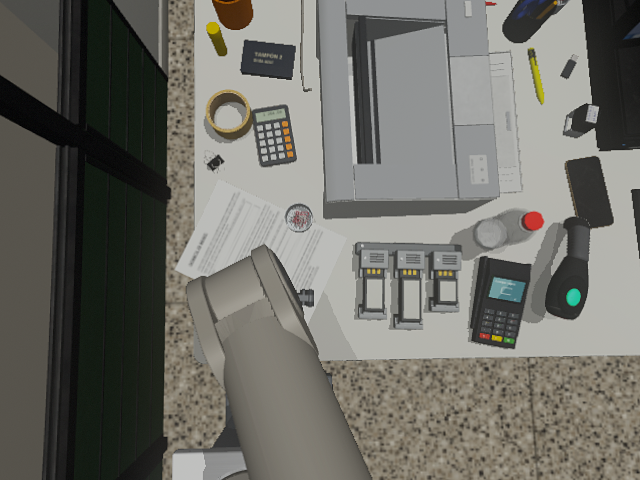

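All three look seated. The short pack's rectangle reads 1 mm forward, so I'll check it from closer with the wrist camera.

>>> move_arm:
  increments: "0.58 0 -50 0 0 0 0; 0.58 0 -50 0 0 0 0; 0.58 0 -50 0 0 0 0; 0.58 0 -50 0 0 0 0; 0.58 0 -50 0 0 0 0; 0.58 0 -45 0 0 0 0; 0.58 0 0 0 0 0 0; 0.58 0 0 0 0 0 0"

```text
t: 36.9
eef_pos: [0.457, -0.3546, 0.1625]
tool_rot: [-0.0, 0.024, 1.0, 0.001]
contact_force: [0.5, 0.3, 0.6]
gripper_width: 0.583
```

```bash
python3 - <<'E'
from h import *
P=look('w10',(.35,.58),(-.45,-.2),300,.036,.06)
Q=P.reshape(-1,3)*1000
for k,h in (('m',46),('l',55),('s',37)):
    r=Q[:,:2]-CH[k]; cx=r@EX; cy=r@EY
    m=(abs(cy)<12)&(Q[:,2]>40)&(Q[:,2]<50)&(cx<h-12)
    hd=(abs(cy)<20)&(Q[:,2]>40)&(Q[:,2]<50)&(cx>h-10)
    c=np.polyfit(cx[m],Q[m,2],1); w=np.polyfit(cy[m],Q[m,2],1)
    print(k,'block cx range',np.percentile(cx[m],[.3,99.7]).round(1),'want',-h+6,h-18,'hood edge',np.percentile(cx[hd],.3).round(1),'want',h-2,'pitch deg',np.degrees(c[0]).round(2),'roll',np.degrees(w[0]).round(2),'z',np.median(Q[m,2]).round(1))
E
```

```text
[373.2 204.5] 8019 [ 441.2 -318.6] [41.4 85.9] 88.0 0.0445 [ 0.4386 -0.3194]
[481.5 219.6] 6309 [ 453.2 -247.3] [41.1 67.3] 87.5 0.0445 [ 0.4518 -0.2487]
[265.3 234.1] 4510 [ 455.5 -390.9] [41.6 49.4] 87.0 0.0445 [ 0.4543 -0.3902]
[280.  316.4] 3001 [ 515.  -392.2] [53.  38.5] 87.0 0.0441 [ 0.5133 -0.385 ]
[358.9 316.4] 2949 [ 518.4 -322.6] [55.3 38.7] 87.1 0.0441 [ 0.5161 -0.3304]
[474.6 314.2] 3775 [ 521.9 -250.6] [55.9 37.9] 87.0 0.0441 [ 0.5189 -0.2497]
p [ 0.457  -0.3546  0.1625] yaw 177.19 [-2.000e-04  2.450e-02  9.997e-01  8.000e-04]
m block cx range [-39.9  26.8] want -40 28 hood edge 43.8 want 44 pitch deg 0.17 roll 0.01 z 44.6
l block cx range [-48.6  36.7] want -49 37 hood edge 52.6 want 53 pitch deg 0.04 roll 0.26 z 44.6
s block cx range [-30.4  18.3] want -31 19 hood edge 34.6 want 35 pitch deg -0.19 roll -0.16 z 44.7
```

View pics/w10.png

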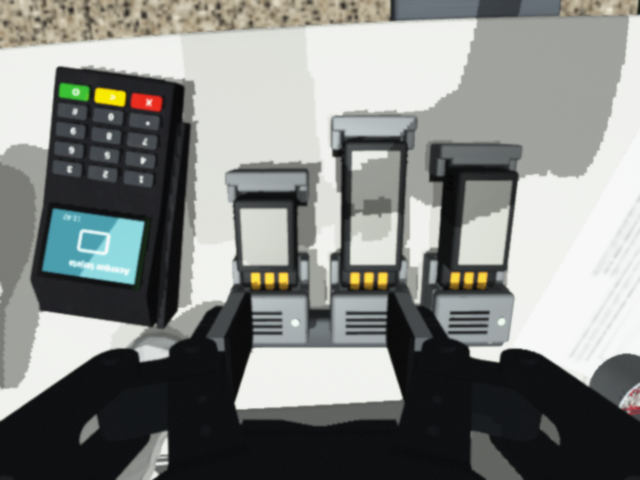

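All three packs are home: within 1 mm, level to 0.3° and with tops at about 44.6 mm. The wrist view shows them at (265,234), (373,204) and (482,220). The arm is clear, so I'm handing in.

```bash
python3 -c "
from station import bot
bot.hand_in()"
```

```text
the job is handed in; nothing more can be done
```

All three packs are in their matching cradles, and I handed the job in at about 37 s of the 72 s limit. I seated the long pack first, then the medium, then the short. Each went in nose-down under the hood, was pressed back against the sprung contact, lowered behind the lip, eased back and released.

- **Position:** in the last wrist-camera check, the ends of all three blocks were within about 1.2 mm of their home positions. The tops stood at 44.5–44.7 mm, against 44 mm nominal, and tilt was under 0.3°.
- **Forces:** the wrist reading when I checked after each move was 10 N or less, in line with the contact springs. The robot was touching nothing at the end.
- **Disagreements:** one top-view reading put the short pack 1 mm too far forward, but the closer wrist view did not confirm it. While pressing in the medium and short packs, spring force and arm pose disagreed on the nose position by 1–2 mm, so I pushed slightly deeper.
- **Not checked:** I had no way to read the contact travel (4 mm when home) directly, so I judged it from where the packs sit. I did not re-measure the clip pot, eraser or binder clip. The pot and clip looked unmoved in the final top view, but the arm hid the eraser there.

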